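# Stack a camera module in the assembly jig

## Robot

A 6-joint arm with a two-finger parallel gripper is mounted at the origin on the work surface. World frame = base frame: x ahead of the robot, y to its left, z up, the work surface at z = 0. Lengths are in mm, angles in rad, forces in N, time in s.
With the tool pointing down it reaches from about 350 to 975 mm from the base axis. Payload 7.1 kg.
Tool frame: the origin (TCP) lies on the front face of the gripper's body, between the roots of the fingers; the fingertips stand 80 mm ahead of it and the grasp point (between the pads) lies 61 mm ahead of it (env.tips_ahead is the distance from the TCP to the fingertips, in mm); z points along the fingers, y is the line along which they close (so a half turn about z gives the same grasp; the last joint's range is limited). The gripper opens to 88 mm and grips with 3 to 60 N. Pads are 20 mm wide; open, the fingers measure 115 mm over their backs; the gripper's body (75 mm by 178 mm) begins 61 mm behind the grasp point.
Start: joints at [-0.019, 0.423, 1.63, -0, 1.089, -0.019], TCP at [624.984, 0.026, 302.675] pointing down, gripper open.
Joint ranges: [-3, 3], [-0.9, 2.11], [0.09, 2.58], [-1.31, 4.45], [0.11, 2.69], [-2.54, 2.54]. Speed limits (rad/s): [2.39, 2.39, 3.01, 3.14, 3.14, 3.14].

## Interface

Orientations are given as a unit quaternion [x, y, z, w].
In Python, from station import env, set_gripper, viewer, workorder gives the robot as it stands. Calls block until the motion is done:
- env.reach(position, orientation): joint-space move of the TCP to a pose.
- env.move_l(position, rot=None, rate=150, f_stop=None): straight line of the TCP; rot=None keeps the orientation; rate is the mean speed in mm/s. With f_stop (N) it stops when the force on the tool has changed by that much, and returns True; else False.
- env.move_joints(angles): joint-space move.
- set_gripper(opening): finger opening in mm; the grip force is fixed at half the most; returns when the fingers have stopped.
- env.hold(seconds).
- env.ik(position, orientation): joint angles nearest the present ones, or None.
- env.read_state(): the state.
- viewer.camera(name): name is "scene" or "side" or "wrist"; returns the picture (420x560x3 uint8, blue, green, red); there is no depth.
- viewer.camera_params(name): a dict with "fx", "fy", "cx", "cy" (pixels), "dist" ([k1, k2, p1, p2, k3] as OpenCV has them; the pictures are not rectified), "pose" (4x4, takes a point from camera to world coordinates); the wrist camera has in their place "tool_from_camera" (4x4, takes a point from camera to tool coordinates, whose origin is the TCP and whose axes are the flange's). Camera axes: x right, y up, looking along -z (the intrinsics and any distortion apply to the point x, -y, -z); pixel columns grow to the right and rows downward; lengths in mm; the calibration is good to about 2 mm. A picture is of the moment at which its call begins: read the wrist's pose just before it. camera_params takes no time and is no camera call.
A pose or a line that the arm cannot do raises env.IKError and nothing moves.
- workorder.sign_off(): hands the job in; it is judged then, once.
The state is a dict: "time_s": time; "qpos": joint angles; "dq": joint speeds; "tau": joint torques, N m; "tool_pos": TCP position; "orientation": TCP orientation; "force": force on the tool from outside, world axes, zero at the start; "wrist_torque": the same for the moment, N m; "width": finger opening in mm; "grip_force": force on a finger pad.
Only numpy, scipy, OpenCV 4.12 (cv2) and the standard library are available. Lean on these libraries where they do the work, as an engineer would, in place of code of your own. Each camera call takes 0.05 s, during which the arm holds its last target. There are 200 camera calls.

## Task

Assemble the camera in the orange jig, one part at a time and in this order: the aluminium heat sink flat in the nest between the corner lips, the green circuit board centred on it with its long sides parallel to the heat sink's, the brass mount ring centred on the board, and last the lens with the red band, upright with its spigot seated down in the ring. Let go of every part, and leave the yellow-banded spare lens and the jar where they stand.

Things in the scene. Friction and masses are not known exactly. Their poses are not given: they have to be found in the camera images.
- jig_nest (a point): orange assembly jig, fixed to the bench (its place and yaw vary), a flat block 130 x 100 x 24 mm (all sizes here are in mm). This point is the centre of its flat top, 24 above the bench: the nest. x is along its long side, y along its short side, z up. Four L-shaped lips 8 tall at the corners frame the nest of 89 x 69 (inside), open along the middle 65 of the long sides and the middle 41 of the short sides.
- heatsink_center (a point): aluminium heat sink, 80 (x) x 60 (y) x 20 (z) mm, fins beneath, lying flat on the bench. This point is its centre, half-way up (10 above its underside); x along its long side, z up. About 150 g.
- board_center (a point): green circuit board on a black plastic frame, one rigid block 66 (x) x 48 (y) x 16 (z) mm, flat on the bench; black image sensor in the middle of its top. This point is its centre, 8 above its underside; x along its long side, z up. About 60 g.
- mount_center (a point): brass lens-mount ring, outside 46 dia, bore 32 dia right through, 18 mm tall, lying flat on the bench. This point is its centre, 9 above its underside; z up. About 50 g.
- lens_center (a point): camera lens: black barrel 36 dia x 48 tall on a steel spigot 26 dia x 8 tall (56 mm tall in all), standing on its spigot with its red band and dark glass on top. This point is on its axis at mid-barrel, 32 above its foot; z up. 90 g. Seated, the spigot is in the ring's bore (3 clearance all round) and the barrel's shoulder rests on the ring's top, which is wider than the barrel: grip the barrel so that the fingertips stay above the shoulder.
- spare_center (a point): camera lens: black barrel 36 dia x 48 tall on a steel spigot 26 dia x 8 tall (56 mm tall in all), standing on its spigot with its yellow band and dark glass on top. This point is on its axis at mid-barrel, 32 above its foot; z up. A bystander: leave it where it stands.
- jar_center (a point): small amber jar with a white cap, 44 dia x 62 mm tall, standing upright. This point is its centre, 31 above its foot. A bystander: leave it where it stands.
Mind the look-alikes: they are no part of the job. Leave any black, blue or purple look-alike of the part that bears jig_nest alone.

How it is judged:
By the outcome, as a careful person would: the job done as asked, in the order asked, and still so for the second after the job is handed in, with the robot touching nothing.
It also fails if it takes over 118 s, if anything falls off the work surface, if the arm or the gripper's body presses on something with over 40 N, if the wrist force passes 120 N, or if a joint passes its speed limit or range.

## Working session

There is one attempt and no reset: what is moved stays moved. The work goes in short steps, each a Python script; the robot and the scene stay as the last script left them, time stands still between calls to the robot, and variables do not carry over. Pictures are saved under pics/ and viewed, at most 14 in all, crops included, and the job is handed in when it is done.

```bash
ls; mkdir -p pics
cat > h.py <<'E'
import numpy as np, cv2
from scipy.spatial.transform import Rotation as R
from station import env, set_gripper, viewer, workorder
def cam(name):
    p=viewer.camera_params(name)
    if 'pose' in p: T=np.array(p['pose'])
    else:
        s=env.read_state(); W=np.eye(4); W[:3,:3]=R.from_quat(s['orientation']).as_matrix(); W[:3,3]=s['tool_pos']
        T=W@np.array(p['tool_from_camera'])
    K=np.array([[p['fx'],0,p['cx']],[0,p['fy'],p['cy']],[0,0,1.]])
    return K,np.array(p['dist'],float),T
def shot(name,f=None):
    c=cam(name); im=np.array(viewer.camera(name))
    if f: cv2.imwrite('pics/'+f,im)
    return im,c
def ray(c,px,z):
    K,d,T=c; u=cv2.undistortPoints(np.array(px,float).reshape(-1,1,2),K,d).reshape(-1,2)
    D=np.c_[u[:,0],-u[:,1],-np.ones(len(u))]@T[:3,:3].T; o=T[:3,3]
    return o+D*((z-o[2])/D[:,2])[:,None]
def proj(c,P):
    K,d,T=c; q=(np.array(P,float).reshape(-1,3)-T[:3,3])@T[:3,:3]
    return cv2.projectPoints(q*[1,-1,-1],np.zeros(3),np.zeros(3),K,d)[0].reshape(-1,2)
def quat(a): # tool down, finger-closing axis (tool y) at world angle a
    y=np.array([np.cos(a),np.sin(a),0]); z=np.array([0,0,-1.]); x=np.cross(y,z)
    return R.from_matrix(np.c_[x,y,z]).as_quat()
E
python3 - <<'E'
from h import *
for n in('scene','side','wrist'):
    im,c=shot(n,n+'0.png'); print(n,c[2].round(2).tolist(),c[0][0,0])
s=env.read_state();print(s['time_s'],R.from_quat(s['orientation']).as_matrix().round(2).tolist(),s['force'])
E
```

```text
pics
scene [[0.28, -0.72, 0.63, 1325.14], [0.96, 0.22, -0.17, -328.56], [-0.02, 0.65, 0.76, 1142.86], [0.0, 0.0, 0.0, 1.0]] 521.677717070816
side [[0.83, 0.42, -0.36, -47.97], [-0.56, 0.6, -0.57, -844.84], [-0.02, 0.68, 0.74, 1076.71], [0.0, 0.0, 0.0, 1.0]] 431.4577704831861
wrist [[1.0, -0.0, 0.0, 624.82], [-0.0, 0.96, 0.28, 76.39], [-0.0, -0.28, 0.96, 384.41], [0.0, 0.0, 0.0, 1.0]] 372.2592513920693
0.15 [[0.0, 1.0, -0.0], [1.0, -0.0, 0.0], [0.0, -0.0, -1.0]] [ 0.36088233  0.43921184 -0.30376944]
```

View pics/scene0.png

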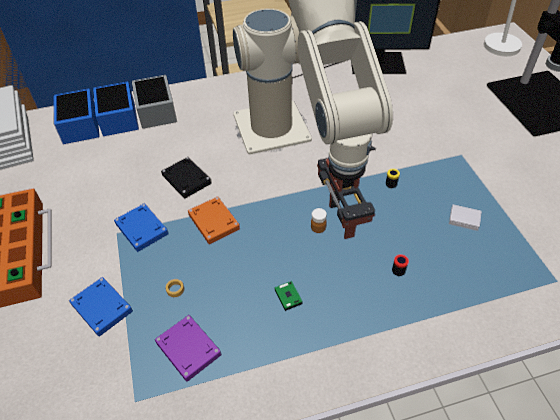

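View pics/side0.png

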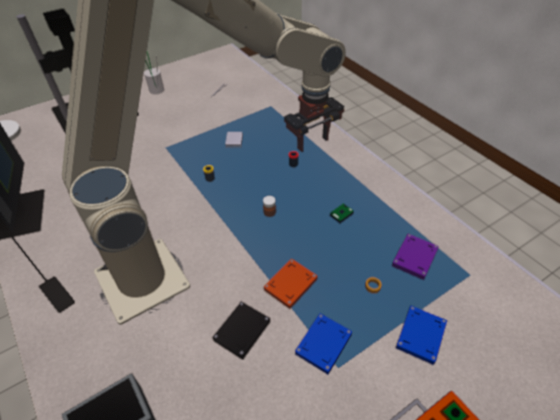

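View pics/wrist0.png

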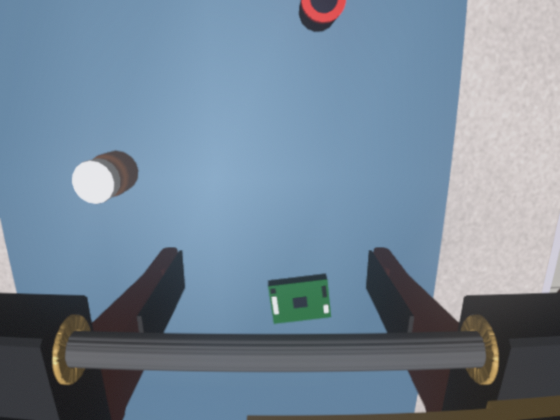

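Scene view: orange jig ≈(213,219), heat sink (465,216), board (288,295), ring (175,288), red lens (401,264), spare (392,178), jar (318,220). The side view agrees. I'll find each part coarsely by colour, from both views.

```bash
cat > coarse.py <<'E'
from h import *
G={'scene':dict(jig=(213,219),sink=(465,216),board=(288,295),ring=(175,288),lens=(401,264),spare=(392,178),jar=(318,216)),
 'side':dict(jig=(290,283),sink=(234,138),board=(341,213),ring=(373,285),lens=(293,158),spare=(208,172),jar=(269,203))}
Z=dict(jig=24,sink=20,board=16,ring=18,lens=56,spare=56,jar=62)
for n in G:
    im=cv2.imread(f'pics/{n}0.png'); c=cam(n); hsv=cv2.cvtColor(im,cv2.COLOR_BGR2HSV); h,s,v=[hsv[...,i].astype(int) for i in range(3)]
    M=dict(jig=(h<14)&(s>150)&(v>120),sink=(s<60)&(v>120),board=(h>45)&(h<85)&(s>100),ring=(h>10)&(h<30)&(s>80),lens=((h<6)|(h>174))&(s>150),spare=(h>22)&(h<35)&(s>130),jar=(s<50)&(v>140))
    for k,(x,y) in G[n].items():
        w=np.zeros_like(h,np.uint8); r=40; w[max(0,y-r):y+r,x-r:x+r]=1
        m=(M[k]&(w>0)).astype(np.uint8)
        _,lab,st,ce=cv2.connectedComponentsWithStats(m)
        d=[np.hypot(*(ce[i]-(x,y)))+(1e3 if st[i,4]<15 else 0) for i in range(1,len(st))]
        if not d: print(n,k,'none'); continue
        i=1+int(np.argmin(d)); m=(lab==i).astype(np.uint8)
        cn=cv2.findContours(m,0,1)[0][0].reshape(-1,2)
        P=ray(c,cn,Z[k])[:,:2].astype(np.float32); rc=cv2.minAreaRect(P)
        print(n,k,st[i,4],np.round(rc[0]),np.round(rc[1]),round(rc[2],1))
E
python3 coarse.py
```

```text
scene jig 1167 [ 358. -270.] [130.  98.] 16.5
scene sink 630 [561. 407.] [83. 78.] 54.7
scene board 389 [ 654. -138.] [68. 49.] 7.1
scene ring 187 [ 553. -409.] [43. 52.] 81.9
scene lens 107 [668. 156.] [33. 39.] 64.8
scene spare 82 [377. 266.] [33. 43.] 47.6
scene jar 156 [465.   6.] [41. 46.] 72.7
side jig 1226 [ 350. -270.] [127.  97.] 15.8
side sink 205 [552. 413.] [77. 64.] 54.7
side board 181 [ 649. -139.] [67. 49.] 5.8
side ring 138 [ 542. -411.] [52. 40.] 47.1
side lens 50 [659. 155.] [34. 29.] 54.7
side spare 34 [369. 269.] [27. 30.] 54.9
side jar 90 [458.   9.] [37. 36.] 56.6
```

```bash
cat >> h.py <<'E'
def look(xy,a,zt,f=None,tz=230):
    off=76-0.29*(tz+82-zt)   # tool-x at which the optical axis meets height zt
    x=np.array([-np.sin(a),np.cos(a)])
    p=np.array(xy)-off*x
    env.reach([p[0],p[1],tz],quat(a)); env.hold(0.2)
    return shot('wrist',f)
def masks(im):
    hsv=cv2.cvtColor(im,cv2.COLOR_BGR2HSV); h,s,v=[hsv[...,i].astype(int) for i in range(3)]
    return h,s,v
def biggest(m):
    m=cv2.morphologyEx(m.astype(np.uint8),cv2.MORPH_OPEN,np.ones((3,3)))
    cs=cv2.findContours(m,0,1)[0]; return max(cs,key=cv2.contourArea).reshape(-1,2)
E
python3 - <<'E'
from h import *
d=np.deg2rad
im,c=look((354,-270),d(-74),24,'jig1.png')
h,s,v=masks(im); cn=biggest((h<14)&(s>150)&(v>60))
print(cv2.minAreaRect(ray(c,cn,24)[:,:2].astype(np.float32)))
im,c=look((556,410),d(35),20,'sink1.png')
print(env.read_state()['time_s'],env.read_state()['qpos'])
E
cd pics; python3 -c "
import cv2,numpy as np
cv2.imwrite('js.png',cv2.resize(np.hstack([cv2.imread('jig1.png'),cv2.imread('sink1.png')]),(800,300)))"
```

```text
((334.0708312988281, -277.4612731933594), (74.60960388183594, 78.65316009521484), 57.97688293457031)
4.5917 [ 6.29841479e-01  5.97685805e-01  1.51947174e+00 -1.20968126e-05
  1.02438334e+00  1.98861813e-02]
```

View pics/js.png

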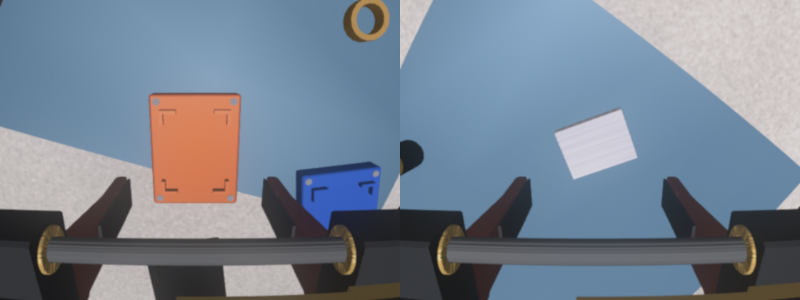

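Left half: the jig is seen whole, almost square to the view, with lips and screws visible. Right half: the sink is tilted about 17°, with its far wall showing as a dark strip. I'll fit both with brightness-limited masks.

```bash
cat >> h.py <<'E'
def rect(c,m,z):
    P=ray(c,biggest(m),z)[:,:2]; m0=P.mean(0)
    (cx,cy),(w,h),a=cv2.minAreaRect((P-m0).astype(np.float32))
    if w<h: w,h,a=h,w,a+90
    a=(a+90)%180-90
    return np.array([cx,cy])+m0,(round(w,1),round(h,1)),np.deg2rad(a)
def poseof(a,xy,tz):  # camera pose for saved look pictures
    off=0
E
python3 - <<'E'
from h import *
d=np.deg2rad
p=viewer.camera_params('wrist'); TC=np.array(p['tool_from_camera']); K,D,_=cam('wrist')
def cc(xy,a,zt,tz=230):
    off=76-0.29*(tz+82-zt); x=np.array([-np.sin(a),np.cos(a)]); q=np.array(xy)-off*x
    W=np.eye(4); W[:3,:3]=R.from_quat(quat(a)).as_matrix(); W[:3,3]=[*q,tz]; return K,D,W@TC
im=cv2.imread('pics/jig1.png'); h,s,v=masks(im); print(im[200:203,260],im[135,250:270:6])
c=cc((354,-270),d(-74),24)
for t in (120,150,180,200): print(t,rect(c,((h<20)&(s>100)&(v>t)),24))
im=cv2.imread('pics/sink1.png'); h,s,v=masks(im); print(im[200,270])
c=cc((556,410),d(35),20)
m0=np.zeros_like(h); m0[120:280,180:360]=1
for t in (130,150,170): print(t,rect(c,(m0>0)&(s<60)&(v>t),20))
E
```

```text
[[ 88 129 217]
 [ 86 127 216]
 [ 88 128 217]] [[ 96 129 212]
 [ 95 128 212]
 [ 96 129 212]
 [ 95 129 212]]
120 (array([ 351.75140467, -268.54187998]), (127.6, 97.7), np.float64(0.27993491561134376))
150 (array([ 351.39260032, -268.64502343]), (126.9, 97.7), np.float64(0.27993491561134376))
180 (array([ 351.05341438, -268.84357491]), (126.1, 96.6), np.float64(0.27947242439853787))
200 (array([ 351.15607431, -268.80653025]), (124.3, 95.2), np.float64(0.2802238685896174))
[220 209 211]
130 (array([551.78882074, 414.76703189]), (80.7, 63.0), np.float64(0.9587168202978597))
150 (array([552.69422415, 414.1222992 ]), (80.7, 60.8), np.float64(0.9584457104988896))
170 (array([552.83239537, 414.03910396]), (80.7, 60.5), np.float64(0.9588549052003802))
```

```bash
cat >> h.py <<'E'
def pick(xy,a,tz,rate=120,safe=230):
    env.reach([*xy,safe],quat(a)); env.move_l([*xy,tz],rate=rate); 
    set_gripper(0); s=env.read_state(); print('grip',s['width'],s['grip_force'],s['force'].round(1) if hasattr(s['force'],'round') else s['force'])
    env.move_l([*xy,safe],rate=rate); print('w',env.read_state()['width'])
def place(xy,a,tz,opening,safe=230,f=4):
    env.reach([*xy,safe],quat(a)); env.move_l([*xy,tz+12],rate=130); env.hold(.1)
    hit=env.move_l([*xy,tz-2],rate=15,f_stop=f); s=env.read_state(); print('hit',hit,s['tool_pos'],s['force'])
    if s['tool_pos'][2]<tz+4 : set_gripper(opening)
    else: print('TOO HIGH, still held'); return
    env.move_l([*xy,safe],rate=120)
JIG=np.array([351.5,-268.6]); JA=0.28
E
python3 - <<'E'
from h import *
pick((552.8,414.0),0.9585-np.pi/2,84)
place(JIG,JA-np.pi/2,108.3,78)
im,c=look((354,-270),np.deg2rad(-74),44,'p1.png')
h,s,v=masks(im)
print(rect(c,(h<20)&(s>100)&(v>150),24)); m0=np.zeros_like(h);m0[100:300,190:350]=1
print(rect(c,(m0>0)&(s<60)&(v>150),44)); print(env.read_state()['time_s'])
E
```

```text
grip 59.99042192233392 30.0002521276474 [ 0.  -0.5  2. ]
w 59.469571100598216
hit True [ 351.41578378 -268.5466846   108.15134298] [0.7828656  0.31816761 4.52728024]
(array([ 352.66700441, -268.64698241]), (127.0, 97.7), np.float64(0.28094012576479416))
(array([ 351.78467948, -268.75360216]), (79.3, 60.0), np.float64(0.2793334406791494))
15.5417
```

View pics/p1.png

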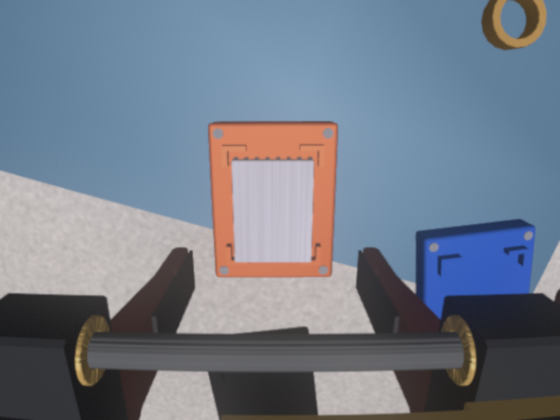

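The sink (232–314, 160–262) sits inside the lips, parallel to the jig, at the right height. Next, look at the board.

```bash
python3 - <<'E'
from h import *
im,c=look((651,-138),np.deg2rad(-83.5),16,'b1.png')
h,s,v=masks(im); m0=np.zeros_like(h);m0[90:300,180:370]=1
for t in (40,70): print(rect(c,(m0>0)&(h>40)&(h<90)&(s>80)&(v>t),16))
im,c=look((548,-410),np.deg2rad(-74),18,'r1.png')
print(env.read_state()['time_s'])
E
cd pics; python3 -c "
import cv2,numpy as np
cv2.imwrite('br.png',np.hstack([cv2.imread('b1.png')[60:330,100:480],cv2.imread('r1.png')[60:330,100:480]]))"
```

```text
(array([ 652.23938884, -137.27081272]), (67.2, 48.3), np.float64(0.13207362363046005))
(array([ 652.23938884, -137.27081272]), (67.2, 48.3), np.float64(0.13207362363046005))
18.4167
```

View pics/br.png

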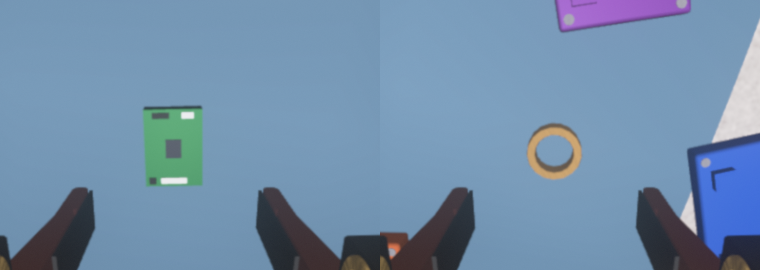

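Board (left) is clean and almost square to the view. The ring (right) shows its bright top annulus, with the darker wall on the far side. Next I'll place the board, check it, and measure the ring.

Run:
```python
from h import *
pick((652.2,-137.3),0.132-np.pi/2,84)
place(JIG+[.3,-.1],JA-np.pi/2,128.2,66)
im,c=look((354,-270),np.deg2rad(-74),60,'p2.png')
h,s,v=masks(im); m0=np.zeros_like(h);m0[80:300,190:350]=1
print('board',rect(c,(m0>0)&(h>40)&(h<90)&(s>80),60))
print('sinkjig',rect(c,(m0>0)&(((s<60)&(v>150))|((h>40)&(h<90)&(s>80))),44))
im,c=look((548,-410),np.deg2rad(-74),18,'r2.png')
h,s,v=masks(im); m0[:]=0; m0[150:260,220:320]=1
for t in (100,150,180,195,210):
    P=ray(c,biggest((m0>0)&(h>8)&(h<30)&(s>60)&(v>t)),18)[:,:2]; q=P.mean(0)
    e,r=cv2.minEnclosingCircle((P-q).astype(np.float32)); print(t,e+q,r)
print(env.read_state()['time_s'])
```

```text
grip 47.5762205416794 30.000363886356354 [ 0.1 -0.4  2.6]
w 47.590977329017015
hit True [ 351.7470452  -268.66885843  128.08600587] [-0.17892333  0.19548004  5.01580984]
board (array([ 351.62338832, -268.90588458]), (64.3, 46.4), np.float64(0.2789411570505807))
sinkjig (array([ 351.48500277, -268.83636093]), (79.4, 59.9), np.float64(0.2793211568486214))
100 [ 547.12142452 -408.75162279] 23.03870391845703
150 [ 546.29996491 -408.79922064] 22.330150604248047
180 [ 545.90633395 -408.91122478] 22.008174896240234
195 [ 545.91264144 -409.00520332] 21.499286651611328Traceback (most recent call last):
  File "<stdin>", line 11, in <module>
  File "h.py", line 37, in biggest
    cs=cv2.findContours(m,0,1)[0]; return max(cs,key=cv2.contourArea).reshape(-1,2)
                                          ~~~^^^^^^^^^^^^^^^^^^^^^^^^
ValueError: max() iterable argument is empty
```

View pics/p2.png

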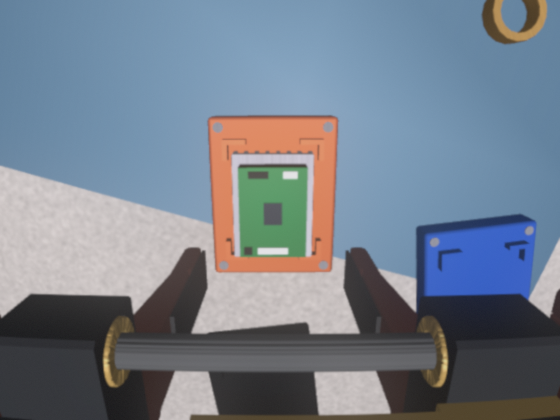

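The board (238–307, 165–258) is centred on the sink within about 0.5 mm and parallel. Now the ring, followed by a look at the lens.

```bash
python3 - <<'E'
from h import *
set_gripper(78)
pick((546.1,-408.9),JA-np.pi/2,84)
place(JIG+[.2,-.2],JA-np.pi/2,144.1,66)
im,c=look((354,-270),np.deg2rad(-74),78,'p3.png')
h,s,v=masks(im); m0=np.zeros_like(h);m0[80:300,190:350]=1
mg=(m0>0)&(h>40)&(h<90)&(s>80)
mr=(h>10)&(h<32)&(s>60); mr[:150]=0;mr[260:]=0;mr[:,:235]=0;mr[:,310:]=0
print('board',rect(c,mg,60))
for t in (80,140,160,180):
  try:
    P=ray(c,biggest(mr&(v>t)),78)[:,:2]; q=P.mean(0)
    e,r=cv2.minEnclosingCircle((P-q).astype(np.float32)); print(t,e+q,r)
  except ValueError: pass
im,c=look((664,156),0,56,'l1.png')
h,s,v=masks(im); m=((h<7)|(h>172))&(s>120)&(v>90); m[300:]=0;m[:,:180]=0;m[:,370:]=0
P=ray(c,biggest(m),56)[:,:2]; q=P.mean(0); e,r=cv2.minEnclosingCircle((P-q).astype(np.float32)); print('lens',e+q,r)
print(env.read_state()['time_s'])
E
cd pics; python3 -c "
import cv2,numpy as np
cv2.imwrite('rl.png',np.hstack([cv2.imread('p3.png')[60:330,100:480],cv2.imread('l1.png')[60:330,100:480]]))"
```

```text
grip 45.4145316872074 30.000466564670205 [-0.5 -0.3  2.1]
w 45.34751148555954
hit True [ 351.60741968 -268.73138243  144.03048377] [-0.99889806  0.6178382   5.88605648]
board (array([ 371.31742255, -263.17435412]), (46.2, 22.4), np.float64(-1.2919555209831415))
80 [ 353.1845828  -268.59930078] 23.626989364624023
140 [ 351.5719483  -269.03809693] 22.51401710510254
160 [ 351.54671873 -269.07776651] 22.28299903869629
180 [ 351.25429215 -269.09542169] 21.75596046447754
lens [663.48708084 160.01538632] 18.344341278076172
39.6333
```

View pics/rl.png

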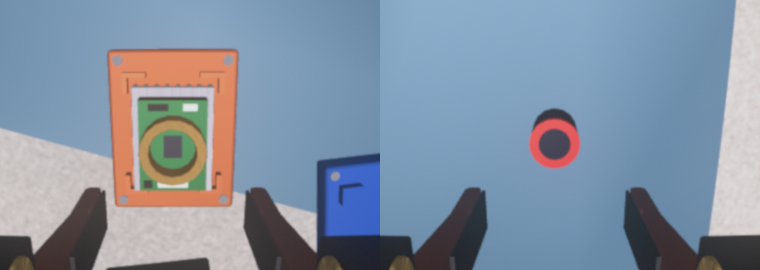

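Left: the ring is centred on the board, measured at (351.6, −269.0). Right: the lens's red top is a clean circle of radius 18.3 mm. Now the lens.

```bash
python3 - <<'E'
from h import *
pick((663.5,160.0),0.,100)
place(np.array([351.6,-269.0]),JA-np.pi/2,170.1,60,safe=260)
s=env.read_state(); print(s['width'],s['time_s'])
im,c=look((354,-270),np.deg2rad(-74),126,'p4.png',tz=270)
h,s,v=masks(im); m=((h<7)|(h>172))&(s>150)&(v>90); m[300:]=0;m[:,:245]=0;m[:,305:]=0
P=ray(c,biggest(m),126)[:,:2]; q=P.mean(0); e,r=cv2.minEnclosingCircle((P-q).astype(np.float32)); print('lens',e+q,r)
shot('scene','s4.png'); shot('side','d4.png')
E
cd pics; python3 -c "
import cv2,numpy as np
a=cv2.imread('p4.png')[60:330,100:480]; b=cv2.resize(cv2.imread('s4.png')[150:285,130:320],(380,270))
cv2.imwrite('f4.png',np.hstack([a,b]))"
```

```text
grip 35.34995662196908 29.999943673610687 [-0.7 -0.9  1.9]
w 35.56920364983021
hit True [ 351.54103296 -268.97365347  170.10651724] [-0.99871823  0.36511393  5.48209988]
60.10830656329893 47.9417Traceback (most recent call last):
  File "<stdin>", line 7, in <module>
  File "h.py", line 37, in biggest
    cs=cv2.findContours(m,0,1)[0]; return max(cs,key=cv2.contourArea).reshape(-1,2)
                                          ~~~^^^^^^^^^^^^^^^^^^^^^^^^
ValueError: max() iterable argument is empty
[ WARN:0@0.010] global loadsave.cpp:275 findDecoder imread_('s4.png'): can't open/read file: check file path/integrity
Traceback (most recent call last):
TypeError: 'NoneType' object is not subscriptable
```

Seating height is right (170.1). Now the check picture.

Run:
```python
from h import *
a=cv2.imread('pics/p4.png'); b,_=shot('scene','s4.png'); d,_=shot('side')
out=np.hstack([a[60:330,100:480],cv2.resize(b[150:285,130:320],(380,270))])
cv2.imwrite('pics/f4.png',out)
c=cam('wrist'); h,s,v=masks(a); m=((h<8)|(h>170))&(s>150)&(v>60)&((h<4)|(h>170)); m[300:]=0
print(m.sum())
if m.sum()>50:
    P=ray(c,biggest(m),126)[:,:2]; q=P.mean(0); e,r=cv2.minEnclosingCircle((P-q).astype(np.float32)); print('lens',e+q,r)
```

```text
7
```

View pics/f4.png

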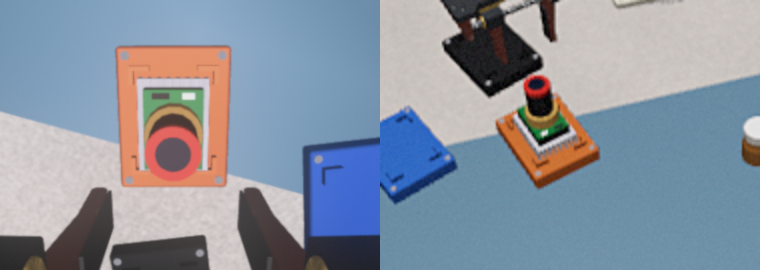

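The lens stands upright in the ring in both views, its top centred at pixel (273,213) in the wrist view, and the gripper is clear. The bystanders haven't been touched. I'll check the lens axis and hand in.

Run:
```python
from h import *
p=ray(cam('wrist'),[[273,213]],126)[0]; print(p)
if np.hypot(*(p[:2]-[351.5,-269]))<4: print(workorder.sign_off(), env.read_state()['time_s'])
```

```text
[ 352.09556546 -269.26327745  126.        ]
the job is handed in; nothing more can be done
the job is handed in; nothing more can be done
```

The camera is assembled in the orange jig in the order asked, every part released and each centred within about 1 mm by the wrist camera; the spare lens and jar were not touched, and the job was handed in at about 50 s with no verdict shown.

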